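Let the ratchet clamp off and take out the glued candle block

ROBOT

A 6-joint arm with a two-finger parallel gripper is mounted at the origin on the work surface. World frame = base frame: x ahead of the robot, y to its left, z up, the work surface at z = 0. Lengths are in m, angles in rad, forces in N, time in s.
With the tool pointing down it reaches from about 0.35 to 0.85 m from the base axis. Payload 8.1 kg.
Tool frame: the origin (TCP) lies on the centre line of the jaws, within the pads' length; the fingertips stand robot.tip_reach ahead of it and the grasp point (between the pads) lies 5 mm behind it (robot.tip_reach is the distance from the TCP to the fingertips, in m); z points along the fingers, y is the direction in which the jaws open and shut (so a half turn about z gives the same grasp; the last joint's range is limited). The gripper opens to 93 mm and grips with 3 to 60 N. Pads are 15 mm wide; open, the fingers measure 128 mm over their backs; the gripper's body (75 mm by 188 mm) begins 65 mm behind the grasp point.
Start: joints at [-1.271, 0.13, 1.488, -0, 1.523, -0.085], TCP at [0.225, -0.556, 0.206] pointing down, gripper open.
Joint ranges: [-2.96, 2.96], [-0.89, 2.26], [0.02, 2.5], [-1.34, 4.48], [0, 2.73], [-2.66, 2.66]. Speed limits (rad/s): [2.39, 2.39, 2.79, 3.14, 3.14, 3.14].

INTERFACE

Orientations are given as a rotation vector (axis times angle).
In Python, from plant import sensors, read_camera, robot gives the robot as it stands.
- The arm moves only by the tool play_rows, never from a script. Its argument "series" is a list that holds one entry, the list of rows, each a list of 5 numbers: the closure, from -1 (fully open) to 1 (shut), then the shift along the world's x, y, z in m, then the turn about the world's z in rad. A call has 1 to 8 rows; each row is the pose to reach, as a shift and turn from the pose commanded when the call began; what a row does not reach only later rows make up. A row lasts 1/10 s, in which the tool goes at most 50 mm and 8.59 degrees, less where a joint would pass 70% of its speed; a pose out of reach is approached as far as the arm can. A call with a gripper value outside its range is refused whole. The fingers move at their own pace and stop on an object; "force" is the grip in N (left out, the last holds). Time passes only in rows, so rows that repeat a pose let the fingers close. It gives the time, the measured TCP pose, the force and the opening at its end, in the units of the state.
- sensors.read_state(): the state, without advancing time (a new reading comes with each control period).
- read_camera(name): name is "side" or "top"; returns a dict with "color" (480x640x3 uint8, red, green, blue), "range_z" (480x640 float32, m along the optical axis (not along the pixel's ray), 0 where there is no reading), "intrinsics" (3x3 intrinsics, pixels), "rvec" (rotation vector, rad) and "tvec" (3), from world to camera coordinates, as OpenCV has them. Camera axes: x right, y down, z forward; pixel columns grow to the right and rows downward; lengths in m; the calibration is good to about 2 mm. A picture is of the moment at which its call begins.
- robot.close_job(): hands the job in, once; it reports no verdict.
The state is a dict: "t": time; "q": joint angles; "dq": joint speeds; "joint_torque": joint torques, N m; "tool_pos": TCP position; "orientation": TCP orientation; "force": force on the tool from outside, world axes, zero at the start; "wrist_torque": the same for the moment, N m; "opening": finger opening in m.
Only numpy, scipy, OpenCV 4.12 (cv2) and the standard library are available. Lean on these libraries where they do the work, as an engineer would, in place of code of your own. Each camera call takes 0.05 s, during which the arm holds its last target.

TASK

The glue has set: feel for the bent tail of the pawl and press it down so that its nose lifts off the ratchet wheel, keep it down while you draw the clamp's sliding head back by 50 mm or more, and let go. Never load the clamp with more than 20 N. Then take the block out and set it down, without dropping it, flat across both battens in the middle of the gap on the drying rack, lying the same way as the two finished blocks; leave everything else where it is.

Things in the scene. Friction and masses are not known exactly. Their poses are not given: they have to be found in the camera images.
- clamp: rack clamp fixed to the bench. Origin under its bed, at bench height; x runs along the bed (44 mm wide, top at 34 mm). Fixed jaw at +x (rubber face at x = 110 mm, top at 88 mm); the sliding head, up to 92 mm high, backs off towards -x. On the head's -y side: a 60 mm ratchet wheel geared to the rack, and over it the sprung pawl that stops the head backing off
- head (a joint): how far the sliding head has backed off, m: 0 clamped, end stop at 0.070. Locked against backing off while the pawl's nose is in the teeth; once the nose is clear the press force dips, the head may spring back by up to 2 mm, then it slides with about 3 N of drag. If the nose drops too early it catches in the next tooth, every 5.5 mm
- tail (a point): where the middle of the top of the pawl's tail should be: a steel thumb plate 36 x 36 mm, 4 mm thick, 88 mm above the bench, rising slightly towards an 8 mm upturned lip along its -x edge (18 mm from this point). The tail has been bent in use: the plate really stands up to 8 mm higher or lower, tilted to match. It rides on the head and can draw it back, by the lip or by friction. Axes as the clamp's
- pawl_pivot (a point): pivot pin of the sprung pawl, on the head, 82 mm above the bench. The tail's middle is 43 mm behind it (-x), the nose 36 mm ahead. Pressing the tail straight down takes 5 to 11 N; the nose clears the teeth 6.5 mm after the first touch, at 7.5 mm the pawl meets its firm stop and the force climbs by about 14 N per mm. Let go, it springs back. Axes as the clamp's
- block_mid (a point): centre of the clamped candle block, glued up from three wooden strips: 84 mm along its x (along the bed), 56 mm along its y (across the bed, 6 mm proud of it on each side), 34 mm high, 0.08 to 0.15 kg; z up. It stands on the bed between the jaws
- rack_gap (a point): middle of the gap on the drying rack, at the height of the battens' tops (30 mm above the bench). Two wooden battens 290 mm long run along its x, 48 mm apart (each 18 mm wide); a finished block lies across them at either end of the gap. Axes: x along the battens, z up
- done_a: a finished candle block, same as the clamped one, lying on the rack on the -x side of the gap, its centre 96 to 108 mm from the gap's centre
- done_b: a finished candle block, same as the clamped one, lying on the rack on the +x side of the gap, its centre 96 to 108 mm from the gap's centre
- winding_key: loose T-shaped steel winding key, 120 x 55 mm, 20 mm high, on the bench near the clamp; a bystander
- secateurs: loose secateurs with black grips, 180 mm long, 16 mm high; a bystander
- wire_spool: wooden wire spool standing upright, 52 mm diameter, 43 mm high; a bystander
- glue: white glue bottle, 56 mm diameter, 170 mm high; a bystander
Things that resemble listed ones, but are neither listed nor needed, are in the scene too. What is shaped like the part that bears block_mid but grey or turquoise is not meant.

How it is judged:
On the way, in this order (a step that is already met when the one before it is completed fails the run):
1. the pawl is lifted clear and the head drawn back 45 mm or more, the block still standing on the clamp's bed (value of joint head above 0.045 m and distance of block_mid from where it was at the start of the episode below 0.02 m), for 0.1 s.
2. the block is lifted out of the clamp (z of block_mid in the frame of clamp above 0.08 m), for 0.1 s.
At the end, for the whole second after the job is handed in: the block lies at rest flat on both battens (tilt under 0.1 rad, centre 12 to 22 mm above the batten tops), its centre within 20 mm of the middle of the gap along and across the rack, its long side square across the battens within 0.2 rad, and the clamp's head is still backed off by 45 mm or more (x of block_mid in the frame of rack_gap between -0.02 and 0.02 m and y of block_mid in the frame of rack_gap between -0.02 and 0.02 m and z of block_mid in the frame of rack_gap between 0.012 and 0.022 m and angle between block_mid's own z axis and vertical below 0.1 rad and angle between the x axis of block_mid and the y axis of rack_gap, either way round below 0.2 rad and linear speed of block below 0.02 m/s and value of joint head above 0.045 m); the robot touches nothing.
It fails at once if the robot loads the clamp with more than 20 N (contact force between clamp and the fingers above 20 N or contact force between clamp and the arm above 20 N).
It fails at once if the block is dropped (falls free faster than 0.45 m/s) (linear speed of block above 0.45 m/s and contact force between block and the fingers below 0.01 N).
It fails at once if another thing is moved by more than 20 mm (distance of any of done_a, done_b, winding_key, secateurs, wire_spool, glue from where it was at the start of the episode above 0.02 m).
It also fails if it takes over 58 s, if anything falls off the work surface, if the arm or the gripper's body presses on something with over 40 N, if the wrist force passes 120 N, or if a joint passes its speed limit or range.

## Working session

There is one attempt and no reset: what is moved stays moved. The work goes in short steps, Python scripts to look and compute and a tool call to move; the robot and the scene stay as the last step left them, time stands still between calls to the robot, and variables do not carry over. Pictures are saved under pics/ and viewed, and the job is handed in when it is done.

Besides the shell and the picture viewer there is one more tool, called after ">>>" by a JSON object that holds its "name" and its "arguments", one argument or row to a line. play_rows: Moves the arm, as the interface text tells. Its arguments: {"type":"object","properties":{"series":{"type":"array","items":{"type":"array","items":{"type":"array","items":{"type":"number"}}}},"force":{"type":"number"}},"required":["series"]}

```bash
ls; mkdir -p pics
cat > h.py <<'E'
import numpy as np, cv2
from plant import sensors, read_camera, robot
def snap(name, fn):
    d=read_camera(name); np.savez('pics/'+fn+'.npz',**d)
    cv2.imwrite('pics/'+fn+'.png',d['color'][:,:,::-1]); return d
def load(fn): return dict(np.load('pics/'+fn+'.npz'))
def world(d):
    K=d['intrinsics'];R=cv2.Rodrigues(d['rvec'])[0];z=d['range_z']
    v,u=np.mgrid[0:480,0:640]
    p=np.stack([(u-K[0,2])/K[0,0]*z,(v-K[1,2])/K[1,1]*z,z],-1)
    w=(p-d['tvec'].reshape(3))@R
    w[z==0]=np.nan
    return w
def crop(d,u0,v0,u1,v1,s,fn):
    cv2.imwrite('pics/'+fn+'.png',cv2.resize(np.ascontiguousarray(d['color'][v0:v1,u0:u1,::-1]),None,fx=s,fy=s,interpolation=cv2.INTER_CUBIC))
E
python3 - <<'E'
from h import *
for n in('top','side'):
    d=snap(n,n+'0'); print(d['tvec'],d['rvec'])
print(sensors.read_state(), robot.tip_reach)
E
```

```text
pics
[0.0481703  0.560852   1.22688219] [ 2.16546842 -2.18990367  0.08869527]
[0.52045915 0.18664762 0.78805661] [ 0.49164265 -2.77408807  1.08221667]
{'t': 0.1, 'q': array([-1.27138175e+00,  1.31037428e-01,  1.48915643e+00,  6.63881847e-06,
        1.52298572e+00, -8.53985242e-02]), 'dq': array([ 2.85362362e-03, -3.24882149e-03, -3.32662729e-03, -2.06040956e-04,
        4.33444864e-04,  1.59508383e-05]), 'joint_torque': array([ 1.83021464e-03, -5.61345363e+01, -4.93096018e+01,  7.70720188e-02,
        2.91432766e-02, -3.29315139e-05]), 'tool_pos': array([ 0.22510245, -0.55561571,  0.20542881]), 'orientation': array([-3.08207117e+00, -6.00437992e-01,  2.55749038e-04]), 'force': array([ 0.1084472 , -0.36069158,  0.66144826]), 'wrist_torque': array([-0.06598312, -0.00198123,  0.08805466]), 'opening': 0.09322209680662812} 0.014
```

View pics/top0.png

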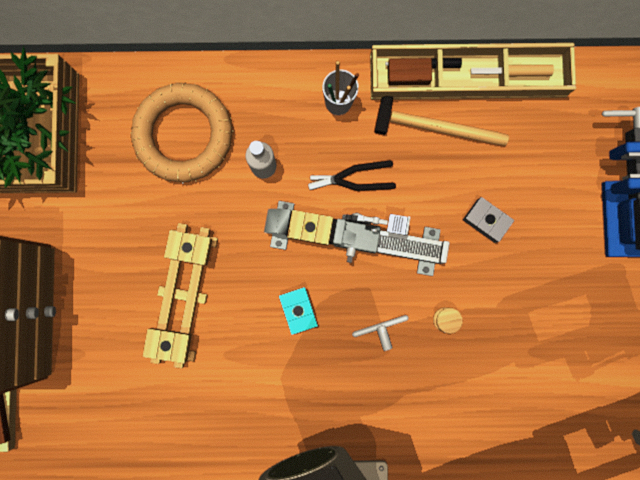

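View pics/side0.png

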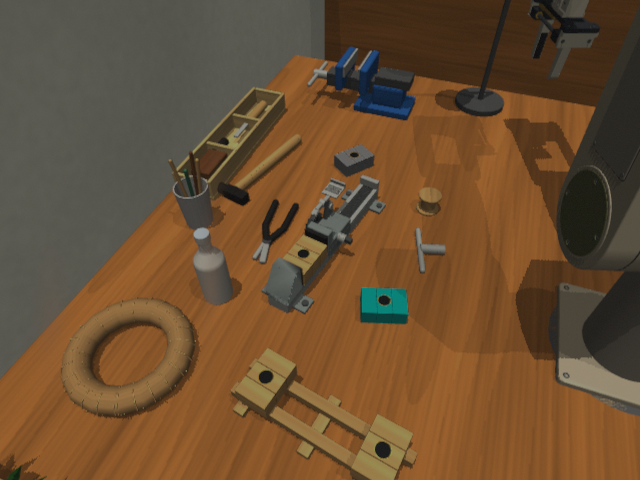

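The top view shows the clamp from (265,225) to (448,250), with the wooden block at (311,227) and the white thumb plate at (398,224). The rack runs from (187,247) to (166,346). The grey block at (490,219) and the turquoise one at (298,310) are decoys. The block in the clamp is the wooden one.

Run:
```python
from h import *
d=load('top0'); crop(d,250,190,460,290,3.8,'c1')
crop(d,130,210,230,375,3.6,'c2')
s=load('side0'); crop(s,255,165,395,320,3.8,'c3')
w=world(d)
for n,(u,v) in dict(block=(311,227),jaw=(279,218),plate=(398,224),head=(360,237),bed=(415,246),endA=(187,247),endB=(166,346),gapb1=(170,290),gapb2=(190,290),hub=(351,255),bench=(240,330),glue=(262,150),key=(380,326),spool=(448,320)).items():
    print(n,(u,v),np.round(np.nanmedian(w[v-1:v+2,u-1:u+2].reshape(-1,3),0),4))
```

```text
block (311, 227) [0.5815 0.0392 0.0682]
jaw (279, 218) [0.5985 0.1022 0.0854]
plate (398, 224) [ 0.5836 -0.1324  0.0859]
head (360, 237) [ 0.5615 -0.0593  0.0571]
bed (415, 246) [ 0.5439 -0.1749  0.028 ]
endA (187, 247) [0.5447 0.2882 0.0625]
endB (166, 346) [0.3485 0.3286 0.0641]
gapb1 (170, 290) [0.4591 0.3293 0.0296]
gapb2 (190, 290) [0.4587 0.2889 0.0284]
hub (351, 255) [ 0.5255 -0.0408  0.0551]
bench (240, 330) [ 0.3743  0.1899 -0.0015]
glue (262, 150) [0.7176 0.1294 0.1668]
key (380, 326) [ 0.3804 -0.1007  0.0155]
spool (448, 320) [ 0.3925 -0.2359  0.0414]
```

View pics/c1.png

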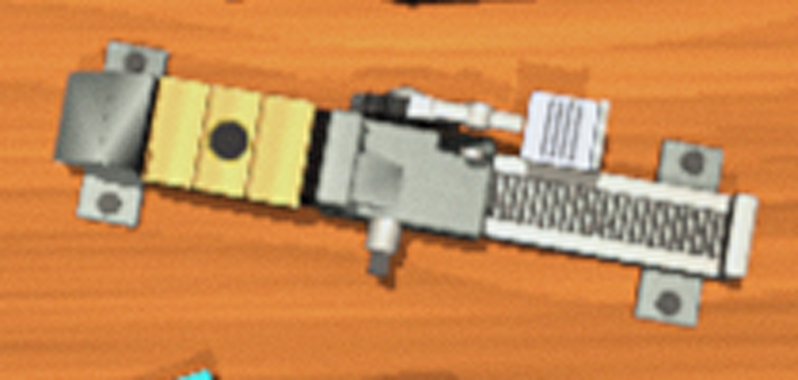

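View pics/c2.png

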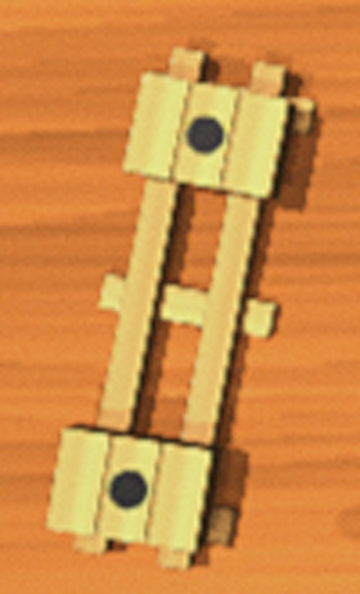

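View pics/c3.png

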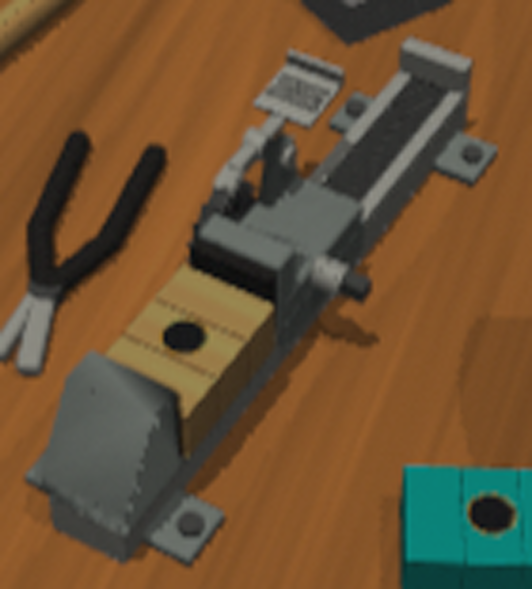

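Run:
```python
from h import *
from scipy.spatial.transform import Rotation as Ro
st=sensors.read_state()
R=Ro.from_rotvec(st['orientation']).as_matrix();print('tool x,y',R[:,0],R[:,1])
d=load('top0');w=world(d)
hsv=cv2.cvtColor(d['color'],cv2.COLOR_RGB2HSV)
def reg(u0,v0,u1,v1,zl,zh):
    m=np.zeros((480,640),bool);m[v0:v1,u0:u1]=1
    return m&(w[...,2]>zl)&(w[...,2]<zh)
for n,b,z in (('endA',(155,215,225,275),(.055,.072)),('endB',(135,320,200,370),(.055,.072)),('block',(284,205,338,250),(.062,.0745)),('plate',(385,208,415,240),(.074,.105))):
    m=reg(*b,*z)
    if n!='plate': m&=(hsv[...,1]>80)
    p=w[m]; r=cv2.minAreaRect((p[:,:2]*1000).astype(np.float32))
    print(n,len(p),'med',np.round(p.mean(0),4),'rect',np.round(r[0],1),np.round(r[1],1),round(r[2],1))
    if n=='plate':
        A=np.c_[p[:,:2]-p[:,:2].mean(0),np.ones(len(p))];print('plane',np.linalg.lstsq(A,p[:,2],rcond=None)[0]); 
        vs,us=np.where(m);print(us.min(),us.max(),vs.min(),vs.max())
# batten tops
m=reg(150,262,210,335,.02,.04);p=w[m];print('batten',np.round(p.mean(0),4),len(p))
# bench level
print('bench z',np.nanmedian(w[340:420,150:260,2]),np.nanmedian(w[270:300,220:270,2]))
s=load('side0');ws=world(s)
hs=cv2.cvtColor(s['color'],cv2.COLOR_RGB2HSV)
m=np.zeros((480,640),bool);m[234:285,270:330]=1
m&=(ws[...,2]>.062)&(ws[...,2]<.0745)&(hs[...,1]>80);p=ws[m];r=cv2.minAreaRect((p[:,:2]*1000).astype(np.float32));print('side block',p.mean(0),r)
m=np.zeros((480,640),bool);m[176:202,320:348]=1
m&=(ws[...,2]>.074)&(ws[...,2]<.11);p=ws[m];r=cv2.minAreaRect((p[:,:2]*1000).astype(np.float32));print('side plate',p.mean(0),r)
A=np.c_[p[:,:2]-p[:,:2].mean(0),np.ones(len(p))];print('plane',np.linalg.lstsq(A,p[:,2],rcond=None)[0])
m=np.zeros((480,640),bool);m[340:480,225:420]=1
m&=(ws[...,2]>.056)&(ws[...,2]<.075);n,l=cv2.connectedComponents(m.astype(np.uint8))
for i in range(1,n):
    p=ws[l==i]
    if len(p)>200: print('side done',p.mean(0),cv2.minAreaRect((p[:,:2]*1000).astype(np.float32)))
```

```text
tool x,y [9.26868760e-01 3.75385510e-01 1.41962843e-04] [ 0.37538525 -0.92686753 -0.00158058]
endA 1098 med [0.5452 0.2891 0.0628] rect [545.6 289.9] [85.3 56.1] 78.6
endB 1149 med [0.3509 0.3304 0.063 ] rect [350.8 331. ] [84.8 56.5] 80.7
block 1071 med [0.5832 0.0427 0.0671] rect [583.1  40.4] [88.3 56.4] 79.3
plate 388 med [ 0.5846 -0.1315  0.0866] rect [ 585.1 -129. ] [45.3 36.2] 80.2
plane [-0.0187809  -0.18027438  0.08660129]
385 409 214 234
batten [0.4452 0.3109 0.0286] 1340
bench z -0.0004980365576621713 -0.0010266483114981905
side block [0.57980584 0.0384093  0.0688651 ] ((583.0635375976562, 41.6171760559082), (86.34689331054688, 57.28929901123047), 78.84362030029297)
side plate [ 0.58411762 -0.12720883  0.0890979 ] ((587.1585083007812, -118.28395080566406), (71.35660552978516, 37.362327575683594), 80.0508041381836)
plane [-0.02904383 -0.07600648  0.0890979 ]
side done [0.54427846 0.29198839 0.06423246] ((545.161376953125, 288.8734436035156), (84.8823471069336, 56.980003356933594), 78.46776580810547)
side done [0.3512689  0.33111412 0.06405545] ((350.57220458984375, 330.5158386230469), (84.13470458984375, 55.94609069824219), 80.54581451416016)
```

Run:
```python
from h import *
d=load('top0');w=world(d);s=load('side0');ws=world(s)
print('lamp base',ws[100,480],'pole',ws[50,492])
def ray(d,u,v,z):
    K=d['intrinsics'];R=cv2.Rodrigues(d['rvec'])[0]
    c=-R.T@d['tvec'].reshape(3); r=R.T@np.linalg.inv(K)@[u,v,1]; return c+r*(z-c[2])/r[2]
a=np.radians(79);X=np.array([np.cos(a),np.sin(a),0]);Y=np.array([-X[1],X[0],0])
jf=0.0
blk=np.array([.583,.041,.051]); org=blk-.068*X
f=lambda p:np.round(np.r_[(p-org)@X,(p-org)@Y,p[2]]*1000,1)
# plate scanline profile in clamp frame
for v in (219,223,227,231):
    print(v,[tuple(f(w[v,u])) for u in range(383,414,2)])
for v in (181,185,189,193):
    print('s',v,[tuple(f(ws[v,u])) for u in range(316,350,3)])
# battens: fit
m=np.zeros((480,640),bool);m[215:375,135:225]=1
p=w[m&(w[...,2]>.02)&(w[...,2]<.04)]
b=np.radians(-12.1);x=np.array([np.cos(b),np.sin(b)]);y=np.array([-x[1],x[0]])
c0=np.array([.448,.31]);q=(p[:,:2]-c0);gx=q@x;gy=q@y
import collections
print('gx range',np.percentile(gx,[0,.5,1,99,99.5,100]))
for lo in np.arange(-.16,.16,.02):
    k=(gx>=lo)&(gx<lo+.02)
    if k.sum(): print(round(lo,3),k.sum(),np.round(np.percentile(gy[k],[1,25,50,75,99]),4))
```

```text
lamp base [ 0.33668228 -0.72800339  0.02132965] pole [ 0.341994   -0.7348518   0.16534708]
219 [(np.float64(-71.8), np.float64(-39.0), np.float64(81.1)), (np.float64(-83.9), np.float64(-51.0), np.float64(-0.9)), (np.float64(-87.8), np.float64(-51.4), np.float64(1.6)), (np.float64(-83.0), np.float64(-40.4), np.float64(86.1)), (np.float64(-87.1), np.float64(-41.5), np.float64(83.8)), (np.float64(-91.3), np.float64(-42.6), np.float64(81.1)), (np.float64(-94.7), np.float64(-42.7), np.float64(85.0)), (np.float64(-99.1), np.float64(-43.9), np.float64(81.4)), (np.float64(-101.9), np.float64(-43.5), np.float64(89.6)), (np.float64(-106.3), np.float64(-44.7), np.float64(85.8)), (np.float64(-109.9), np.float64(-45.2), np.float64(87.6)), (np.float64(-113.8), np.float64(-45.9), np.float64(87.7)), (np.float64(-117.1), np.float64(-45.9), np.float64(92.3)), (np.float64(-120.9), np.float64(-46.6), np.float64(92.8)), (np.float64(-137.9), np.float64(-60.7), np.float64(0.3)), (np.float64(-142.5), np.float64(-61.9), np.float64(-3.0))]
223 [(np.float64(-72.4), np.float64(-30.1), np.float64(89.3)), (np.flo
[... 5788 characters left out ...]
-0.0423 -0.0421 -0.0419 -0.0414 -0.0413]
-0.1 10 [-0.0421 -0.0414 -0.0409 -0.0407 -0.0405]
-0.08 138 [-0.04   -0.0243  0.0143  0.0236  0.0381]
-0.06 189 [-0.0332 -0.0244 -0.0139  0.0233  0.0328]
-0.04 190 [-0.0327 -0.0243  0.0147  0.0239  0.0331]
-0.02 185 [-0.0321 -0.0228  0.0159  0.0244  0.0337]
-0.0 187 [-0.0315 -0.0231  0.0164  0.0248  0.0343]
0.02 185 [-0.0313 -0.0227  0.0162  0.025   0.035 ]
0.04 185 [-0.0305 -0.0229  0.0173  0.0257  0.0352]
0.06 112 [-0.041  -0.0233 -0.0137  0.025   0.0346]
0.08 7 [-0.0413 -0.0411 -0.0409 -0.0406 -0.0404]
0.1 8 [-0.0409 -0.0409 -0.0407 -0.0405 -0.04  ]
0.12 101 [-0.0402 -0.0204  0.0191  0.0274  0.0365]
0.14 64 [-0.0284 -0.0203 -0.0122  0.0265  0.037 ]
```

Run:
```python
from h import *
d=load('top0');crop(d,380,205,420,245,15,'c4')
s=load('side0');crop(s,300,165,360,215,13,'c5')
```

```text
(no output)
```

View pics/c4.png

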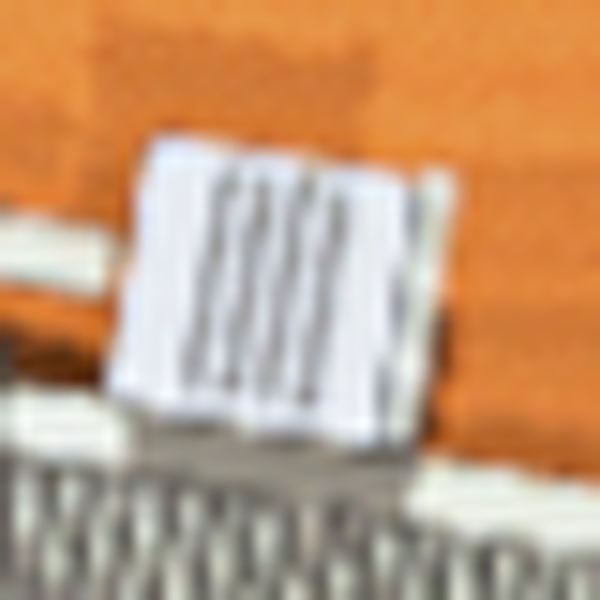

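View pics/c5.png

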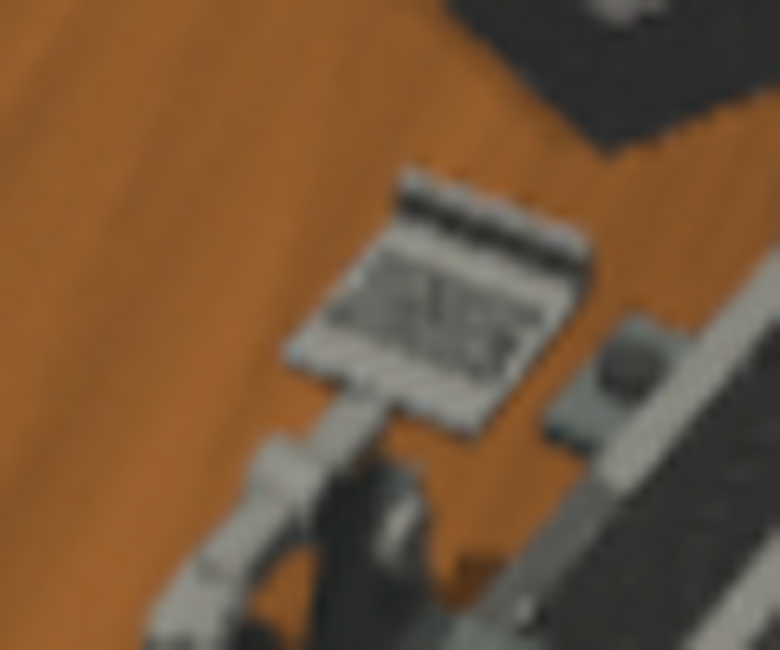

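The target plate is at about px (398,224), world (0.583, -0.13), height about 87 mm. Its lip is on the right-hand (-x) edge, at px 408. That matches the description, so I'm moving above it with the fingers shut and square to the clamp.

>>> {"name": "play_rows", "arguments": {
  "series": [
    [[1, 0.029, 0.034, 0, 0.08], [1, 0.058, 0.069, 0, 0.16], [1, 0.087, 0.104, 0, 0.24], [1, 0.116, 0.138, 0, 0.32], [1, 0.145, 0.172, 0, 0.4], [1, 0.174, 0.207, 0, 0.48], [1, 0.203, 0.241, 0, 0.56], [1, 0.232, 0.276, 0, 0.64]]
  ],
  "force": 20
}}

```text
t: 0.9
tool_pos: [0.4579, -0.2784, 0.206]
orientation: [-2.735, -1.544, 0.0]
force: [0.4, 0.1, -0.1]
opening: 0.0334
```

>>> {"name": "play_rows", "arguments": {
  "series": [
    [[1, 0.029, 0.034, 0, 0.08], [1, 0.058, 0.069, 0, 0.16], [1, 0.087, 0.104, -0.01, 0.24], [1, 0.116, 0.138, -0.03, 0.32], [1, 0.125, 0.148, -0.05, 0.354], [1, 0.125, 0.148, -0.07, 0.354], [1, 0.125, 0.148, -0.076, 0.354], [1, 0.125, 0.148, -0.076, 0.354]]
  ]
}}

```text
t: 1.7
tool_pos: [0.581, -0.1319, 0.1288]
orientation: [-2.422, -1.996, 0.003]
force: [-0.2, -0.1, 0.1]
opening: 0.0005
```

Run:
```python
from h import *
s=snap('side','s1');crop(s,280,110,400,215,6.5,'s1c')
st=sensors.read_state();print(st['tool_pos'],st['force'])
```

```text
[ 0.58181585 -0.13239763  0.13028535] [-0.1935147  -1.21714981  0.33845015]
```

View pics/s1c.png

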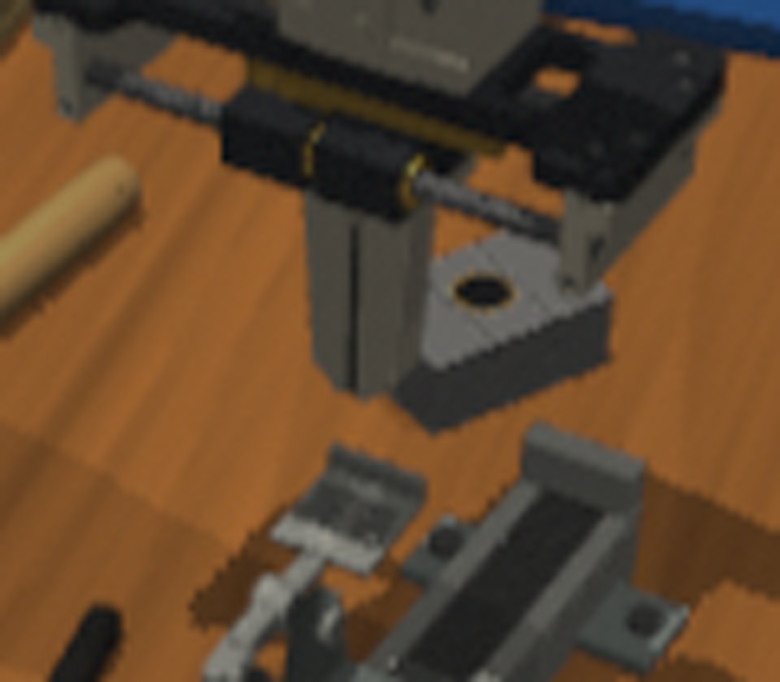

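The shut fingers stand above the plate, which is at crop px (350,520), with the lip behind it. I'll come down in small steps and watch the force.

>>> {"name": "play_rows", "arguments": {
  "series": [
    [[1, 0, 0, -0.01, 0], [1, 0, 0, -0.018, 0], [1, 0, 0, -0.02, 0], [1, 0, 0, -0.02, 0]]
  ]
}}

```text
t: 2.15
tool_pos: [0.5818, -0.1322, 0.1098]
orientation: [-2.424, -1.997, 0.001]
force: [-0.3, -0.0, -0.2]
opening: 0.0005
```

>>> {"name": "play_rows", "arguments": {
  "series": [
    [[1, 0, 0, -0.002, 0], [1, 0, 0, -0.004, 0], [1, 0, 0, -0.004, 0]]
  ]
}}

```text
t: 2.45
tool_pos: [0.5822, -0.1321, 0.1062]
orientation: [-2.424, -1.998, 0.0]
force: [0.3, 0.3, -0.6]
opening: 0.0005
```

>>> {"name": "play_rows", "arguments": {
  "series": [
    [[1, 0, 0, -0.001, 0], [1, 0, 0, -0.002, 0], [1, 0, 0, -0.002, 0]]
  ]
}}

```text
t: 2.75
tool_pos: [0.5822, -0.1321, 0.1042]
orientation: [-2.424, -1.998, 0.0]
force: [0.9, 0.4, -0.6]
opening: 0.0008
```

>>> {"name": "play_rows", "arguments": {
  "series": [
    [[1, 0, 0, -0.001, 0], [1, 0, 0, -0.001, 0]]
  ]
}}

```text
t: 2.95
tool_pos: [0.5822, -0.1321, 0.1032]
orientation: [-2.424, -1.998, 0.0]
force: [-0.2, 1.0, 0.0]
opening: 0.0005
```

>>> {"name": "play_rows", "arguments": {
  "series": [
    [[1, 0, 0, -0.001, 0], [1, 0, 0, -0.001, 0]]
  ]
}}

```text
t: 3.15
tool_pos: [0.5821, -0.1321, 0.1022]
orientation: [-2.424, -1.998, 0.0]
force: [-0.6, -0.6, 0.8]
opening: 0.0004
```

>>> {"name": "play_rows", "arguments": {
  "series": [
    [[1, 0, 0, -0.001, 0], [1, 0, 0, -0.001, 0]]
  ]
}}

```text
t: 3.35
tool_pos: [0.5822, -0.1321, 0.1012]
orientation: [-2.424, -1.998, 0.0]
force: [0.4, -0.2, -1.3]
opening: 0.0007
```

>>> {"name": "play_rows", "arguments": {
  "series": [
    [[1, 0, 0, -0.001, 0], [1, 0, 0, -0.001, 0]]
  ]
}}

```text
t: 3.55
tool_pos: [0.5822, -0.1321, 0.1002]
orientation: [-2.424, -1.998, 0.0]
force: [-0.1, -0.3, -0.5]
opening: 0.0008
```

>>> {"name": "play_rows", "arguments": {
  "series": [
    [[1, 0, 0, -0.001, 0], [1, 0, 0, -0.001, 0]]
  ]
}}

```text
t: 3.75
tool_pos: [0.5821, -0.1321, 0.0991]
orientation: [-2.424, -1.998, 0.0]
force: [0.9, -0.1, 0.1]
opening: 0.0005
```

>>> {"name": "play_rows", "arguments": {
  "series": [
    [[1, 0, 0, -0.001, 0], [1, 0, 0, -0.001, 0]]
  ]
}}

```text
t: 3.95
tool_pos: [0.5821, -0.1321, 0.0981]
orientation: [-2.424, -1.998, 0.0]
force: [-0.0, -0.5, 0.2]
opening: 0.0004
```

>>> {"name": "play_rows", "arguments": {
  "series": [
    [[1, 0, 0, -0.001, 0], [1, 0, 0, -0.001, 0]]
  ]
}}

```text
t: 4.15
tool_pos: [0.5822, -0.1321, 0.0972]
orientation: [-2.424, -1.998, 0.0]
force: [-0.3, 0.3, 0.6]
opening: 0.0006
```

Run:
```python
from h import *
s=snap('side','s2');crop(s,290,130,390,215,8,'s2c')
```

```text
(no output)
```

View pics/s2c.png

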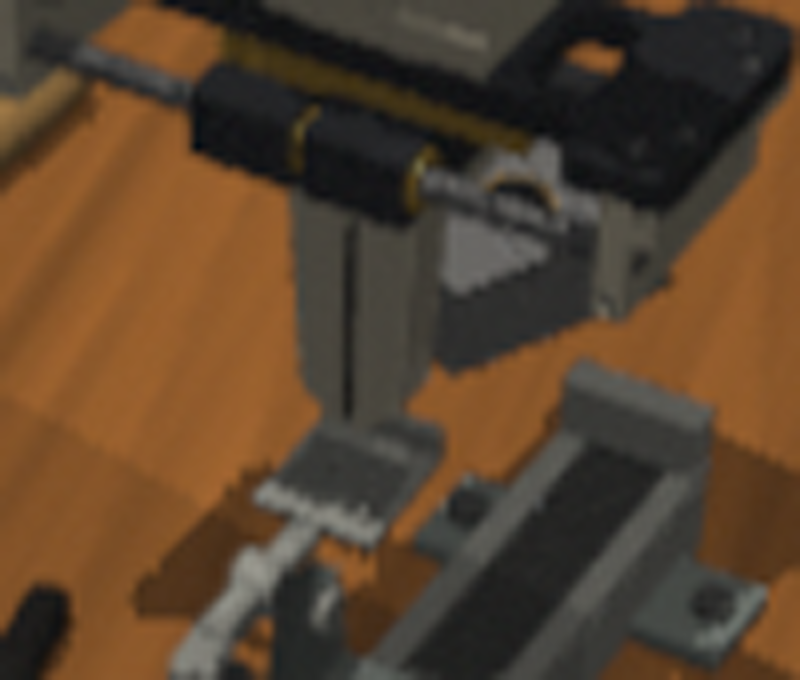

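Run:
```python
from h import *
s=load('side0')
def pr(p,d=s): return cv2.projectPoints(np.array([p],float),d['rvec'],d['tvec'],d['intrinsics'],None)[0].ravel()
t=np.array([.5822,-.1321,0])
for z in (.0832,.09,.097):print(z,pr(t+[0,0,z]))
a=np.radians(79);X=np.array([np.cos(a),np.sin(a),0]);Y=np.array([-X[1],X[0],0])
for z in (.0832,.09):
  for dx in(-.0075,.0075):
    for dy in (-.01,.01):print(z,dx,dy,pr(t+[0,0,z]+dx*X+dy*Y))
w=world(load('side2') if 0 else load('s2'))
for v in range(165,192,2): print(v,[tuple(np.round(w[v,u]*1000).astype(int)) for u in (330,333,336,339)])
```

```text
0.0832 [334.31512777 190.37176916]
0.09 [334.37309919 187.90335222]
0.097 [334.43342445 185.3347089 ]
0.0832 -0.0075 -0.01 [332.03003676 186.78238238]
0.0832 -0.0075 0.01 [340.1964305  189.98920706]
0.0832 0.0075 -0.01 [328.42274561 190.75505194]
0.0832 0.0075 0.01 [336.63840535 194.02113883]
0.09 -0.0075 -0.01 [332.07545526 184.31539308]
0.09 -0.0075 0.01 [340.28565206 187.52108686]
0.09 0.0075 -0.01 [328.44934862 188.28634154]
0.09 0.0075 0.01 [336.70934575 191.55159253]
165 [(np.int64(591), np.int64(-127), np.int64(151)), (np.int64(584), np.int64(-126), np.int64(153)), (np.int64(577), np.int64(-124), np.int64(157)), (np.int64(571), np.int64(-124), np.int64(159))]
167 [(np.int64(590), np.int64(-125), np.int64(148)), (np.int64(584), np.int64(-127), np.int64(148)), (np.int64(577), np.int64(-123), np.int64(153)), (np.int64(570), np.int64(-122), np.int64(155))]
169 [(np.int64(590), np.int64(-125), np.int64(143)), (np.int64(584), np.int64(-127), np.int64(143)), (np.int64(577), np.int64(-123), np.int64(148)), (np.int64(570), np.int64(-122), np.int64(150))]
171 [(np.int64(591), np.int64(-
[... 1413 characters left out ...]
int64(-142), np.int64(88)), (np.int64(583), np.int64(-144), np.int64(88)), (np.int64(576), np.int64(-145), np.int64(89))]
187 [(np.int64(592), np.int64(-133), np.int64(89)), (np.int64(586), np.int64(-135), np.int64(89)), (np.int64(581), np.int64(-140), np.int64(87)), (np.int64(575), np.int64(-140), np.int64(89))]
189 [(np.int64(590), np.int64(-128), np.int64(88)), (np.int64(584), np.int64(-130), np.int64(88)), (np.int64(579), np.int64(-132), np.int64(88)), (np.int64(573), np.int64(-135), np.int64(88))]
191 [(np.int64(588), np.int64(-122), np.int64(88)), (np.int64(582), np.int64(-124), np.int64(88)), (np.int64(576), np.int64(-125), np.int64(89)), (np.int64(570), np.int64(-128), np.int64(89))]
```

Run:
```python
from h import *
print([a for a in dir(robot) if a[0]!='_'], robot.tip_reach)
w=world(load('s1'))
for v in range(155,185,2): print(v,[tuple(np.round(w[v,u]*1000).astype(int)) for u in (330,333,336,339)])
w0=world(load('side0'))
w=world(load('s2'))
dz=np.abs(load('s2')['range_z']-load('side0')['range_z'])
m=(dz>.03)&(w[...,2]<.2)&(w[...,2]>.06); m[:,:300]=0;m[:,400:]=0;m[200:]=0
for z in range(80,130,4):
    k=m&(w[...,2]>z/1000)&(w[...,2]<(z+4)/1000); p=w[k]; print(z,k.sum(),np.round(p.min(0),3) if len(p) else '',np.round(p.max(0),3) if len(p) else '')
print(sensors.read_state()['q'])
```

```text
['IKError', 'close_job', 'tip_reach'] 0.014
155 [(np.int64(592), np.int64(-129), np.int64(174)), (np.int64(584), np.int64(-124), np.int64(180)), (np.int64(578), np.int64(-124), np.int64(181)), (np.int64(571), np.int64(-122), np.int64(184))]
157 [(np.int64(590), np.int64(-125), np.int64(172)), (np.int64(584), np.int64(-125), np.int64(173)), (np.int64(578), np.int64(-125), np.int64(176)), (np.int64(572), np.int64(-124), np.int64(178))]
159 [(np.int64(591), np.int64(-127), np.int64(166)), (np.int64(584), np.int64(-124), np.int64(170)), (np.int64(577), np.int64(-123), np.int64(172)), (np.int64(570), np.int64(-121), np.int64(175))]
161 [(np.int64(590), np.int64(-125), np.int64(163)), (np.int64(584), np.int64(-125), np.int64(165)), (np.int64(577), np.int64(-123), np.int64(167)), (np.int64(570), np.int64(-120), np.int64(171))]
163 [(np.int64(591), np.int64(-127), np.int64(156)), (np.int64(584), np.int64(-127), np.int64(158)), (np.int64(577), np.int64(-123), np.int64(163)), (np.int64(570), np.int64(-121), np.int64(166))]
165 [(np.int64(591), np.int64(-128), np.int64(150)), (np.int64(583), np
[... 1662 characters left out ...]
 [(np.int64(596), np.int64(-145), np.int64(89)), (np.int64(591), np.int64(-149), np.int64(88)), (np.int64(585), np.int64(-150), np.int64(89)), (np.int64(578), np.int64(-149), np.int64(92))]
80 0  
84 1 [ 0.585 -0.602  0.085] [ 0.585 -0.602  0.085]
88 0  
92 0  
96 0  
100 0  
104 0  
108 3 [ 0.562 -0.611  0.109] [ 0.591 -0.125  0.112]
112 12 [ 0.574 -0.127  0.112] [ 0.593 -0.123  0.116]
116 17 [ 0.569 -0.128  0.116] [ 0.595 -0.123  0.12 ]
120 21 [ 0.566 -0.567  0.12 ] [ 0.645 -0.122  0.124]
124 25 [ 0.566 -0.138  0.124] [ 0.597 -0.121  0.128]
128 28 [ 0.565 -0.136  0.128] [ 0.597 -0.121  0.132]
[-3.08995772e-01  1.97835668e-01  1.61605815e+00  7.34144865e-06
  1.32783619e+00 -1.17000390e-01]
```

Run:
```python
from h import *
d=load('side0');w=world(d)
crop(d,500,0,640,110,5.7,'s0g')
for v in range(30,85,3): print(v,[tuple(np.round(w[v,u]*1000).astype(int)) for u in (538,542,554,558,562)])
w=world(load('s2'))
for v in range(120,170,3): print(v,[tuple(np.round(w[v,u]*1000).astype(int)) for u in (325,345,355,370)])
```

```text
30 [(np.int64(158), np.int64(-1764), np.int64(-147)), (np.int64(249), np.int64(-597), np.int64(284)), (np.int64(236), np.int64(-492), np.int64(325)), (np.int64(229), np.int64(-491), np.int64(327)), (np.int64(225), np.int64(-467), np.int64(336))]
33 [(np.int64(254), np.int64(-607), np.int64(272)), (np.int64(247), np.int64(-597), np.int64(278)), (np.int64(235), np.int64(-486), np.int64(322)), (np.int64(229), np.int64(-474), np.int64(327)), (np.int64(224), np.int64(-463), np.int64(333))]
36 [(np.int64(253), np.int64(-603), np.int64(268)), (np.int64(244), np.int64(-601), np.int64(270)), (np.int64(233), np.int64(-484), np.int64(317)), (np.int64(227), np.int64(-477), np.int64(320)), (np.int64(222), np.int64(-458), np.int64(329))]
39 [(np.int64(251), np.int64(-597), np.int64(263)), (np.int64(242), np.int64(-604), np.int64(262)), (np.int64(232), np.int64(-480), np.int64(313)), (np.int64(226), np.int64(-467), np.int64(319)), (np.int64(219), np.int64(-465), np.int64(320))]
42 [(np.int64(249), np.int64(-594), np.int64(258)), (np.int64(240), np.int64(-601), np.int64(256)), (np.int64(230), np.int
[... 6191 characters left out ...]
np.int64(-138), np.int64(165)), (np.int64(591), np.int64(-313), np.int64(35)), (np.int64(500), np.int64(-81), np.int64(222))]
162 [(np.int64(671), np.int64(-319), np.int64(1)), (np.int64(610), np.int64(-293), np.int64(35)), (np.int64(587), np.int64(-301), np.int64(35)), (np.int64(502), np.int64(-93), np.int64(206))]
165 [(np.int64(666), np.int64(-305), np.int64(2)), (np.int64(607), np.int64(-283), np.int64(34)), (np.int64(587), np.int64(-302), np.int64(26)), (np.int64(502), np.int64(-94), np.int64(199))]
168 [(np.int64(661), np.int64(-293), np.int64(3)), (np.int64(607), np.int64(-284), np.int64(24)), (np.int64(587), np.int64(-303), np.int64(15)), (np.int64(556), np.int64(-333), np.int64(2))]
```

View pics/s0g.png

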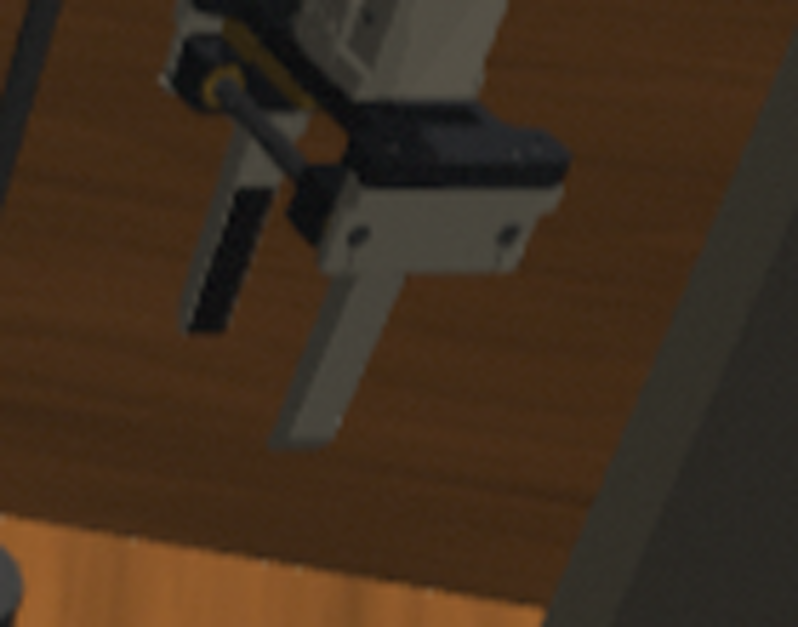

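The side picture disagrees with the stated tool. The fingertips appear at z≈0.111 while the TCP reads 0.097, about 14 mm above it instead of 14 mm below. The start picture shows the same offset, and feeling down to 0.097 met nothing. I'll keep feeling downward; contact should settle it, and I expect it at TCP z≈0.074.

>>> {"name": "play_rows", "arguments": {
  "series": [
    [[1, 0, 0, -0.002, 0], [1, 0, 0, -0.004, 0], [1, 0, 0, -0.004, 0]]
  ]
}}

```text
t: 4.5
tool_pos: [0.5819, -0.1321, 0.0928]
orientation: [-2.424, -1.998, 0.001]
force: [-0.3, -0.0, 0.5]
opening: 0.0004
```

>>> {"name": "play_rows", "arguments": {
  "series": [
    [[1, 0, 0, -0.002, 0], [1, 0, 0, -0.004, 0], [1, 0, 0, -0.004, 0]]
  ]
}}

```text
t: 4.8
tool_pos: [0.582, -0.132, 0.0889]
orientation: [-2.424, -1.998, 0.001]
force: [0.5, -0.1, -0.8]
opening: 0.0002
```

>>> {"name": "play_rows", "arguments": {
  "series": [
    [[1, 0, 0, -0.002, 0], [1, 0, 0, -0.004, 0], [1, 0, 0, -0.004, 0]]
  ]
}}

```text
t: 5.1
tool_pos: [0.582, -0.132, 0.0849]
orientation: [-2.424, -1.998, 0.001]
force: [-0.7, -0.1, -0.1]
opening: 0.0004
```

>>> {"name": "play_rows", "arguments": {
  "series": [
    [[1, 0, 0, -0.002, 0], [1, 0, 0, -0.004, 0], [1, 0, 0, -0.004, 0]]
  ]
}}

```text
t: 5.4
tool_pos: [0.582, -0.132, 0.0809]
orientation: [-2.424, -1.998, 0.001]
force: [-0.1, 0.4, -0.9]
opening: 0.0003
```

Run:
```python
from h import *
s=snap('side','s3');crop(s,290,130,390,215,8,'s3c')
```

```text
(no output)
```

View pics/s3c.png

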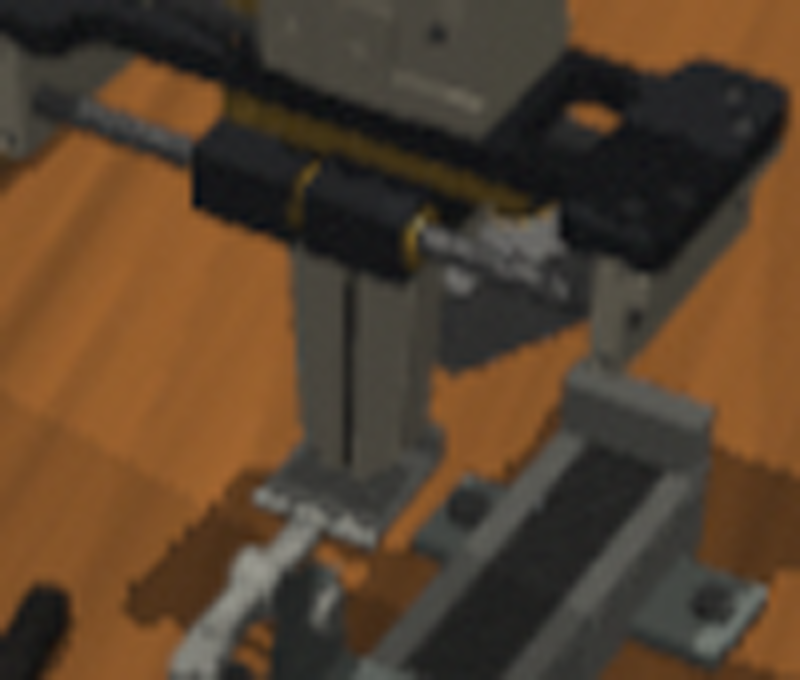

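The fingers, at crop (350,465), are now just above the plate and in front of its lip. That agrees with the measured offset.

>>> {"name": "play_rows", "arguments": {
  "series": [
    [[1, 0, 0, -0.001, 0], [1, 0, 0, -0.002, 0], [1, 0, 0, -0.002, 0]]
  ]
}}

```text
t: 5.75
tool_pos: [0.5822, -0.1321, 0.0792]
orientation: [-2.424, -1.998, 0.0]
force: [0.3, 0.6, 0.6]
opening: 0.0007
```

>>> {"name": "play_rows", "arguments": {
  "series": [
    [[1, 0, 0, -0.001, 0], [1, 0, 0, -0.001, 0]]
  ]
}}

```text
t: 5.95
tool_pos: [0.5822, -0.1321, 0.0782]
orientation: [-2.424, -1.998, 0.0]
force: [0.3, 0.9, 0.1]
opening: 0.0007
```

>>> {"name": "play_rows", "arguments": {
  "series": [
    [[1, 0, 0, -0.001, 0], [1, 0, 0, -0.001, 0]]
  ]
}}

```text
t: 6.15
tool_pos: [0.5821, -0.1321, 0.0772]
orientation: [-2.424, -1.998, 0.0]
force: [-0.0, 0.6, -0.3]
opening: 0.0008
```

>>> {"name": "play_rows", "arguments": {
  "series": [
    [[1, 0, 0, -0.001, 0], [1, 0, 0, -0.001, 0]]
  ]
}}

```text
t: 6.35
tool_pos: [0.5821, -0.1321, 0.0761]
orientation: [-2.424, -1.998, 0.0]
force: [0.4, 0.8, -0.4]
opening: 0.0003
```

>>> {"name": "play_rows", "arguments": {
  "series": [
    [[1, 0, 0, -0.001, 0], [1, 0, 0, -0.001, 0]]
  ]
}}

```text
t: 6.55
tool_pos: [0.5824, -0.1322, 0.0755]
orientation: [2.424, 1.998, 0.0]
force: [-0.6, -0.3, 0.3]
opening: 0.0007
```

>>> {"name": "play_rows", "arguments": {
  "series": [
    [[1, 0, 0, -0.001, 0], [1, 0, 0, -0.001, 0]]
  ]
}}

```text
t: 6.75
tool_pos: [0.5825, -0.1322, 0.0749]
orientation: [2.424, 1.998, 0.0]
force: [-1.3, 0.5, 5.0]
opening: 0.0007
```

>>> {"name": "play_rows", "arguments": {
  "series": [
    [[1, 0, 0, -0.001, 0], [1, 0, 0, -0.001, 0]]
  ]
}}

```text
t: 6.95
tool_pos: [0.5825, -0.1323, 0.0739]
orientation: [2.424, 1.998, 0.0]
force: [-0.8, -0.2, 6.1]
opening: 0.0006
```

>>> {"name": "play_rows", "arguments": {
  "series": [
    [[1, 0, 0, -0.001, 0], [1, 0, 0, -0.001, 0]]
  ]
}}

```text
t: 7.15
tool_pos: [0.5825, -0.1323, 0.0729]
orientation: [2.424, 1.998, 0.0]
force: [-0.8, -0.2, 6.2]
opening: 0.0004
```

Contact came at TCP z≈0.0752 (plate about 89 mm high), so the tips stand about 14 mm above the reported TCP. Pressing on.

>>> {"name": "play_rows", "arguments": {
  "series": [
    [[1, 0, 0, -0.001, 0], [1, 0, 0, -0.002, 0], [1, 0, 0, -0.002, 0]]
  ]
}}

```text
t: 7.45
tool_pos: [0.5825, -0.1323, 0.071]
orientation: [2.424, 1.998, 0.0]
force: [-1.6, -0.2, 6.1]
opening: 0.0002
```

>>> {"name": "play_rows", "arguments": {
  "series": [
    [[1, 0, 0, -0.001, 0], [1, 0, 0, -0.001, 0]]
  ]
}}

```text
t: 7.65
tool_pos: [0.5826, -0.1323, 0.0703]
orientation: [2.424, 1.998, 0.001]
force: [-3.6, 0.2, 8.2]
opening: 0.0006
```

>>> {"name": "play_rows", "arguments": {
  "series": [
    [[1, 0, 0, -0.001, 0], [1, 0, 0, -0.001, 0]]
  ]
}}

```text
t: 7.85
tool_pos: [0.5826, -0.1323, 0.0693]
orientation: [2.424, 1.998, 0.001]
force: [-2.9, 1.2, 8.3]
opening: 0.0004
```

>>> {"name": "play_rows", "arguments": {
  "series": [
    [[1, 0, 0, -0.0005, 0], [1, 0, 0, -0.0005, 0]]
  ]
}}

```text
t: 8.05
tool_pos: [0.5826, -0.1326, 0.0687]
orientation: [2.423, 1.998, 0.0]
force: [-1.5, -3.5, 5.9]
opening: 0.0002
```

>>> {"name": "play_rows", "arguments": {
  "series": [
    [[1, 0, 0, -0.0005, 0], [1, 0, 0, -0.0005, 0]]
  ]
}}

```text
t: 8.25
tool_pos: [0.5826, -0.1327, 0.068]
orientation: [2.423, 1.997, 0.0]
force: [-0.9, -2.8, 6.1]
opening: 0.0005
```

Run:
```python
from h import *
s=snap('side','s4');crop(s,290,140,390,225,8,'s4c')
st=sensors.read_state();print(st['force'],st['wrist_torque'],st['tool_pos'])
```

```text
[-1.61104429 -1.59882217  5.76874048] [-0.2964232   0.25895923  0.0693642 ] [ 0.58260617 -0.13271732  0.06804889]
```

View pics/s4c.png

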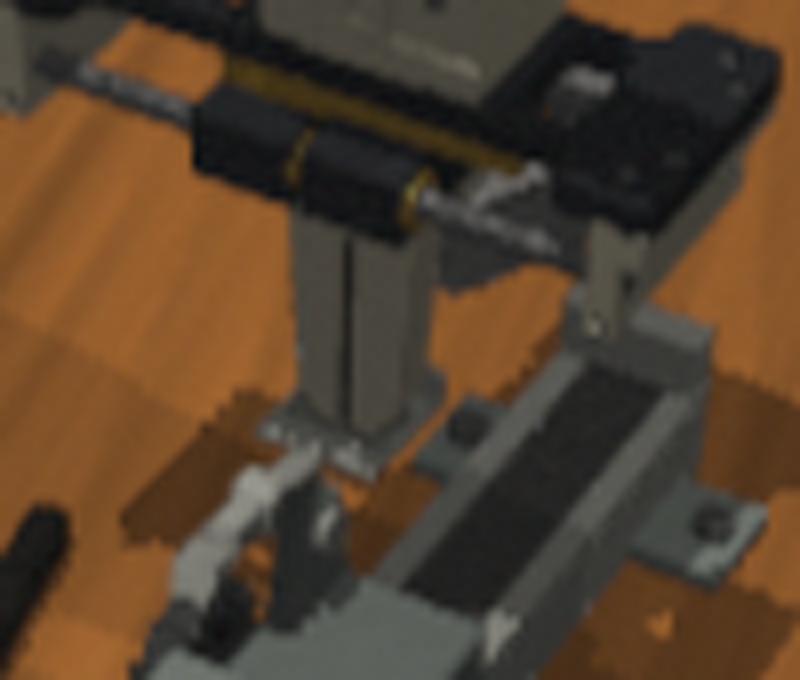

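The force dipped from 8.3 to 5.9 N at z≈0.0688 with a small backward tug, so the nose is clear. Drawing back starts now, gently.

>>> {"name": "play_rows", "arguments": {
  "series": [
    [[1, -0.0002, -0.001, -0.0003, 0], [1, -0.0004, -0.002, -0.0003, 0], [1, -0.0006, -0.003, -0.0003, 0], [1, -0.0008, -0.004, -0.0003, 0]]
  ]
}}

```text
t: 8.7
tool_pos: [0.5821, -0.1355, 0.0678]
orientation: [2.424, 1.998, 0.002]
force: [-0.9, 3.4, 5.6]
opening: 0.0004
```

>>> {"name": "play_rows", "arguments": {
  "series": [
    [[1, -0.0002, -0.001, 0, 0], [1, -0.0004, -0.002, 0, 0], [1, -0.0006, -0.003, 0, 0], [1, -0.0008, -0.004, 0, 0]]
  ]
}}

```text
t: 9.1
tool_pos: [0.5813, -0.1394, 0.0678]
orientation: [2.424, 1.999, 0.002]
force: [0.3, 3.8, 6.2]
opening: 0.0003
```

>>> {"name": "play_rows", "arguments": {
  "series": [
    [[1, -0.0004, -0.002, 0, 0], [1, -0.0008, -0.004, 0, 0], [1, -0.0012, -0.006, 0, 0], [1, -0.0016, -0.008, 0, 0], [1, -0.002, -0.01, 0, 0], [1, -0.0024, -0.012, 0, 0]]
  ]
}}

```text
t: 9.7
tool_pos: [0.579, -0.1514, 0.0678]
orientation: [2.424, 1.998, 0.003]
force: [0.2, 3.9, 5.6]
opening: 0.0004
```

Run:
```python
from h import *
s=snap('side','s5');crop(s,270,140,390,245,6.5,'s5c')
st=sensors.read_state();print(st['force'],st['wrist_torque'],st['tool_pos'])
```

```text
[-0.69299359  0.44536279  5.91244401] [ 0.3145011   0.01931096 -0.04016   ] [ 0.57891817 -0.15192838  0.06783691]
```

View pics/s5c.png

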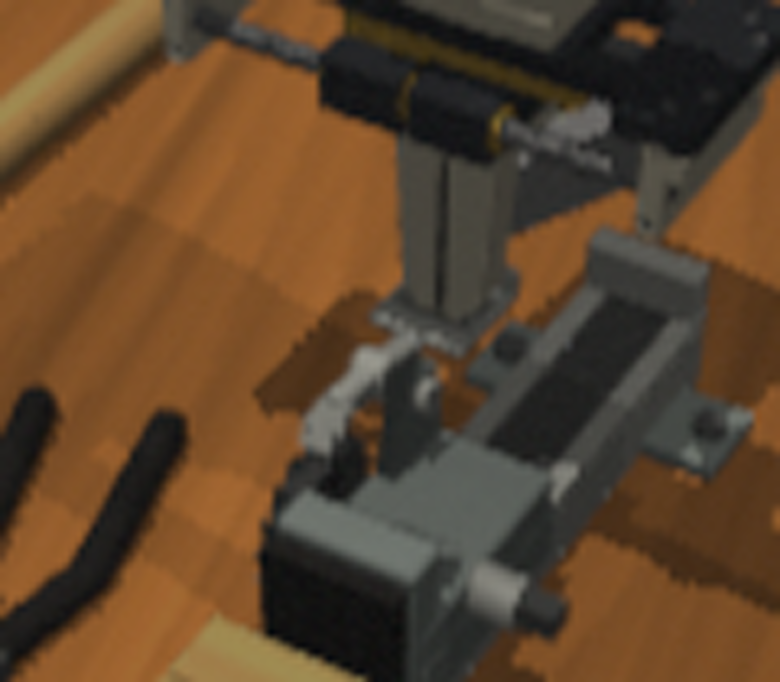

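The head is following: there is now a gap between the jaw and the block at crop (230,620). Continuing.

>>> {"name": "play_rows", "arguments": {
  "series": [
    [[1, -0.0004, -0.002, 0, 0], [1, -0.0009, -0.0045, 0, 0], [1, -0.0014, -0.007, 0, 0], [1, -0.0019, -0.0095, 0, 0], [1, -0.0024, -0.012, 0, 0], [1, -0.0029, -0.0145, 0, 0], [1, -0.0034, -0.017, 0, 0], [1, -0.0038, -0.0195, 0, 0]]
  ]
}}

```text
t: 10.55
tool_pos: [0.5753, -0.171, 0.0679]
orientation: [2.423, 1.998, 0.003]
force: [-0.3, 4.0, 5.9]
opening: 0.0006
```

>>> {"name": "play_rows", "arguments": {
  "series": [
    [[1, -0.0004, -0.002, 0, 0], [1, -0.0009, -0.0045, 0, 0], [1, -0.0014, -0.007, 0, 0], [1, -0.0019, -0.0095, 0, 0], [1, -0.0024, -0.012, 0, 0], [1, -0.0029, -0.0145, 0, 0], [1, -0.0034, -0.017, 0, 0], [1, -0.0038, -0.0195, 0, 0]]
  ]
}}

```text
t: 11.35
tool_pos: [0.5715, -0.1905, 0.0678]
orientation: [2.423, 1.998, 0.003]
force: [0.4, 3.2, 6.8]
opening: 0.0002
```

Run:
```python
from h import *
s=snap('side','s6');crop(s,255,140,395,305,4.2*.85,'s6c')
st=sensors.read_state();print(st['force'],st['wrist_torque'],st['tool_pos'])
w=world(s)
# head top face / jaw
m=np.zeros((480,640),bool);m[180:262,285:370]=1
a=np.radians(79);X=np.array([np.cos(a),np.sin(a),0]);Y=np.array([-X[1],X[0],0]);org=np.array([.570,-.0257,0])
for fn in('side0','s6'):
    w=world(load(fn));q=np.stack([(w-org)@X,(w-org)@Y,w[...,2]],-1)
    k=m&(abs(q[...,1])<.018)&(q[...,2]>.08)&(q[...,2]<.1)&(q[...,0]<.08)&(q[...,0]>-.06);print(fn,k.sum(),np.percentile(q[k][:,0],[1,50,99]))
    k=m&(abs(q[...,1])<.02)&(q[...,2]>.0625)&(q[...,2]<.073)&(q[...,0]<.105);k&=cv2.cvtColor(load(fn)['color'],cv2.COLOR_RGB2HSV)[...,1]>80;print('block',k.sum(),np.percentile(q[k][:,0],[1,50,99]))
```

```text
[-0.88408747  0.67448499  6.50068636] [ 0.20539591 -0.07528882  0.00647834] [ 0.5714072  -0.19112227  0.06786924]
side0 231 [-0.05882702  0.01525061  0.0276157 ]
block 484 [0.02722236 0.05701664 0.09714771]
s6 201 [-0.05785493 -0.04173543 -0.03026803]
block 484 [0.02803522 0.05763974 0.09680879]
```

View pics/s6c.png

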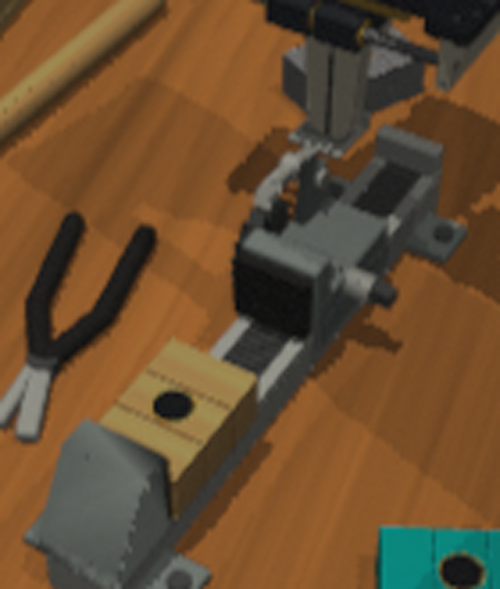

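The head is back about 57 mm and the block still stands on the bed. I'm letting go straight up, slowly.

>>> {"name": "play_rows", "arguments": {
  "series": [
    [[1, 0, 0, 0.002, 0], [1, 0, 0, 0.004, 0], [1, 0, 0, 0.007, 0], [1, 0, 0, 0.01, 0], [1, 0, 0, 0.02, 0], [1, 0, 0, 0.04, 0], [1, 0, 0, 0.06, 0], [1, 0, 0, 0.062, 0]]
  ]
}}

```text
t: 12.2
tool_pos: [0.5722, -0.1919, 0.1324]
orientation: [2.421, 1.996, 0.003]
force: [0.5, -0.3, 1.0]
opening: 0.0005
```

>>> {"name": "play_rows", "arguments": {
  "series": [
    [[0.5, 0.002, 0.03, 0, 0], [0, 0.004, 0.07, 0, 0], [-0.5, 0.006, 0.11, 0, 0], [-0.5, 0.008, 0.15, 0, 0], [-0.5, 0.01, 0.19, 0, 0], [-0.5, 0.0115, 0.22, 0, 0], [-0.5, 0.0115, 0.232, 0, 0], [-0.5, 0.0115, 0.232, 0, 0]]
  ]
}}

```text
t: 13.0
tool_pos: [0.5816, 0.0421, 0.1283]
orientation: [-2.421, -2.001, 0.001]
force: [0.4, -0.6, -0.4]
opening: 0.0597
```

Run:
```python
from h import *
s=snap('side','s7');crop(s,215,130,395,320,3,'s7c')
st=sensors.read_state();print(st['force'],st['tool_pos'],st['orientation'],st['opening'])
a=np.radians(79);X=np.array([np.cos(a),np.sin(a),0]);Y=np.array([-X[1],X[0],0]);org=np.array([.570,-.0257,0])
m=np.zeros((480,640),bool);m[180:262,285:370]=1
w=world(s);q=np.stack([(w-org)@X,(w-org)@Y,w[...,2]],-1)
k=m&(abs(q[...,1])<.018)&(q[...,2]>.08)&(q[...,2]<.1)&(q[...,0]<.08)&(q[...,0]>-.06);print(k.sum(),np.percentile(q[k][:,0],[1,50,99]))
t=load('top0');wt=world(t);p=wt[160:192,305:330].reshape(-1,3);p=p[p[:,2]>.006];print('secateurs',p[p[:,0].argmin()],np.round(p.min(0),3),np.round(p.max(0),3))
```

```text
[-0.32566955  0.30049306 -0.61122121] [0.58174235 0.04073249 0.12842057] [-2.42279926e+00 -1.99967592e+00  1.78670552e-03] 0.06449011440763093
24 [-0.05260204 -0.03684302 -0.0306862 ]
secateurs [0.66890134 0.04039278 0.00641283] [ 0.669 -0.     0.006] [0.716 0.045 0.018]
```

View pics/s7c.png

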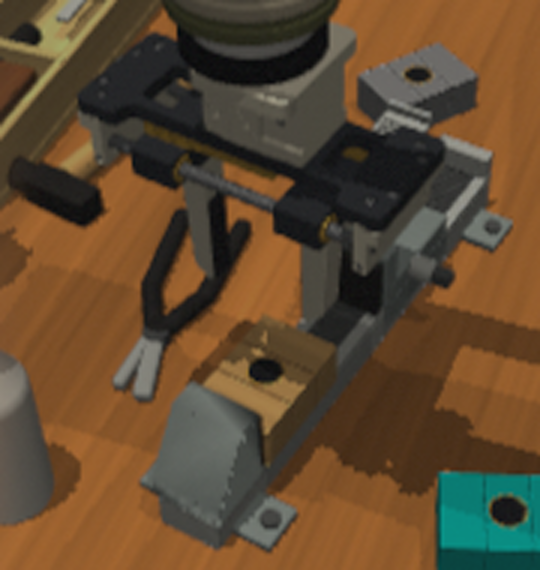

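The head stayed back when released and the fingers straddle the block. Descending to tip height ≈42 mm.

>>> {"name": "play_rows", "arguments": {
  "series": [
    [[-0.55, 0.001, 0, -0.02, 0], [-0.55, 0.001, 0, -0.045, 0], [-0.55, 0.001, 0, -0.07, 0], [-0.55, 0.001, 0, -0.09, 0], [-0.55, 0.001, 0, -0.1, 0], [-0.55, 0.001, 0, -0.1, 0]]
  ]
}}

```text
t: 13.65
tool_pos: [0.5817, 0.0395, 0.0272]
orientation: [-2.424, -1.995, 0.004]
force: [0.2, -0.3, -0.5]
opening: 0.0723
```

Run:
```python
from h import *
s=snap('side','s8');crop(s,245,180,365,300,5,'s8c')
st=sensors.read_state();print(st['force'],st['tool_pos'],st['orientation'],st['opening'])
```

```text
[0.9857656  0.71821411 0.83117887] [0.58277906 0.03977875 0.02870225] [-2.42487469e+00 -1.99646049e+00  1.69346290e-03] 0.07203152256427633
```

View pics/s8c.png

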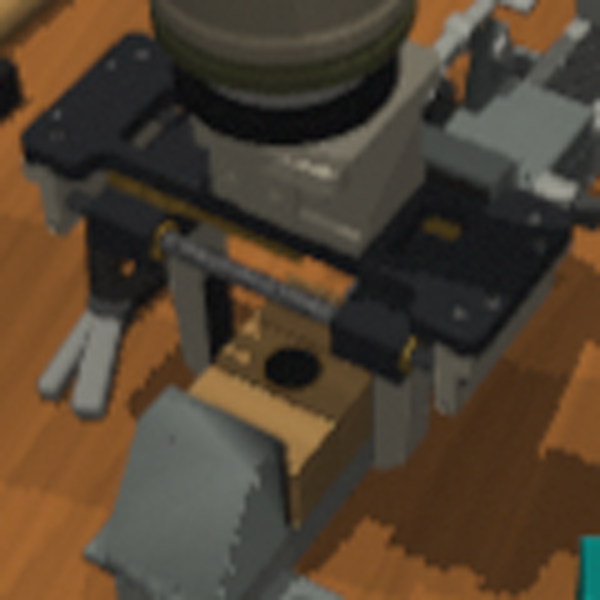

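The fingers are on both sides of the block, with tips below mid-height. Closing.

>>> {"name": "play_rows", "arguments": {
  "series": [
    [[0.3, 0, 0, 0, 0], [0.3, 0, 0, 0, 0], [0.3, 0, 0, 0, 0], [0.3, 0, 0, 0, 0], [0.3, 0, 0, 0, 0]]
  ],
  "force": 20
}}

```text
t: 14.2
tool_pos: [0.5841, 0.0408, 0.0304]
orientation: [2.423, 1.998, 0.002]
force: [-0.3, -1.2, 6.4]
opening: 0.0559
```

>>> {"name": "play_rows", "arguments": {
  "series": [
    [[0.3, 0, 0, 0.002, 0], [0.3, 0, -0.0005, 0.005, 0], [0.3, 0, -0.0015, 0.01, 0], [0.3, -0.0005, -0.003, 0.015, 0], [0.3, -0.0005, -0.003, 0.02, 0]]
  ]
}}

```text
t: 14.7
tool_pos: [0.5826, 0.0377, 0.0495]
orientation: [-2.424, -1.998, 0.0]
force: [-0.0, -0.6, -1.6]
opening: 0.056
```

Run:
```python
from h import *
s=snap('side','s9');crop(s,245,180,365,300,5,'s9c')
st=sensors.read_state();print(st['force'],st['tool_pos'],st['orientation'],st['opening'])
```

```text
[ 0.39335331  0.84293874 -0.77490197] [0.58331936 0.03775822 0.05054911] [2.42356492e+00 1.99749866e+00 1.75116237e-03] 0.05572274292482996
```

View pics/s9c.png

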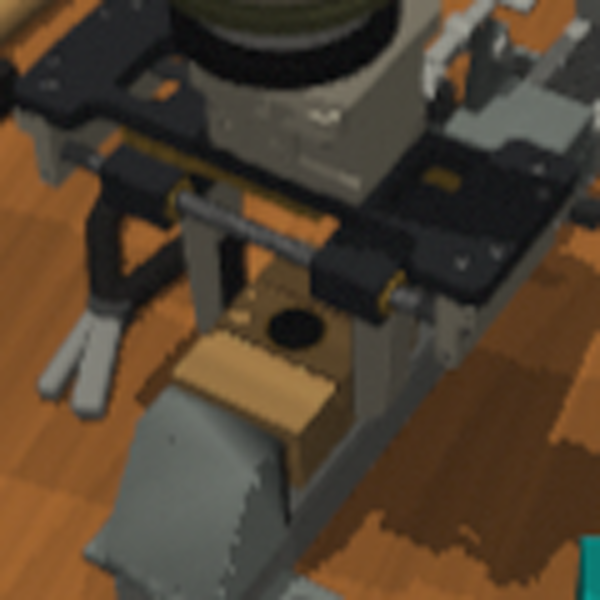

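The grip reads 56 mm, which is the block's width, and the block is off the bed. Now lift it out and carry it over.

>>> {"name": "play_rows", "arguments": {
  "series": [
    [[0.3, 0, 0, 0.01, 0], [0.3, 0, 0, 0.03, 0], [0.3, 0, 0, 0.05, 0], [0.3, 0, 0, 0.07, 0], [0.3, 0, 0, 0.09, 0], [0.3, 0, 0, 0.1, 0], [0.3, 0, 0, 0.1, 0], [0.3, 0, 0, 0.1, 0]]
  ],
  "force": 25
}}

```text
t: 15.55
tool_pos: [0.5824, 0.0379, 0.1485]
orientation: [-2.424, -1.998, 0.001]
force: [0.5, -1.0, -2.6]
opening: 0.0559
```

>>> {"name": "play_rows", "arguments": {
  "series": [
    [[0.3, -0.008, 0.015, 0, 0], [0.3, -0.022, 0.045, 0, 0], [0.3, -0.037, 0.075, 0, 0], [0.3, -0.052, 0.105, 0, 0], [0.3, -0.067, 0.135, 0, 0], [0.3, -0.082, 0.165, 0, 0], [0.3, -0.09, 0.185, 0, 0], [0.3, -0.094, 0.193, 0, 0]]
  ]
}}

```text
t: 16.35
tool_pos: [0.4864, 0.233, 0.1477]
orientation: [-2.421, -2.0, 0.003]
force: [-0.1, 0.3, -1.7]
opening: 0.0561
```

>>> {"name": "play_rows", "arguments": {
  "series": [
    [[0.3, -0.01, 0.02, 0, 0], [0.3, -0.02, 0.04, 0, 0], [0.3, -0.03, 0.06, 0, 0], [0.3, -0.038, 0.076, 0, 0], [0.3, -0.039, 0.08, 0, 0], [0.3, -0.039, 0.08, 0, 0], [0.3, -0.039, 0.08, 0, 0]]
  ]
}}

```text
t: 17.05
tool_pos: [0.4499, 0.31, 0.1487]
orientation: [2.424, 1.998, -0.001]
force: [0.4, -0.5, -1.6]
opening: 0.0559
```

Run:
```python
from h import *
s=snap('side','s10')
st=sensors.read_state();print(st['t'],st['force'],st['tool_pos'],st['orientation'],st['opening'])
```

```text
17.1 [ 0.11545748 -0.01450567 -0.84677577] [0.45000936 0.30996957 0.14877615] [ 2.42473073e+00  1.99711204e+00 -7.72360742e-04] 0.055755751204470266
```

View pics/s10.png

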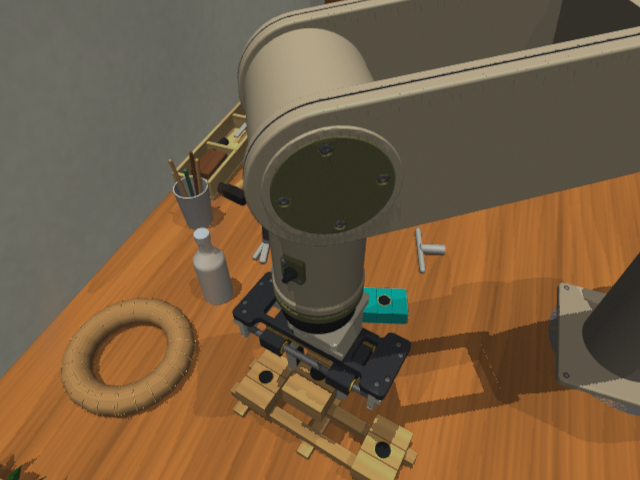

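The block is held over the gap, at px (310,385). Lowering.

>>> {"name": "play_rows", "arguments": {
  "series": [
    [[0.3, 0, 0, -0.02, 0], [0.3, 0, 0, -0.045, 0], [0.3, 0, 0, -0.07, 0], [0.3, 0, 0, -0.09, 0], [0.3, 0, 0, -0.103, 0], [0.3, 0, 0, -0.11, 0], [0.3, 0, 0, -0.11, 0], [0.3, 0, 0, -0.11, 0]]
  ]
}}

```text
t: 17.9
tool_pos: [0.4504, 0.3111, 0.04]
orientation: [2.424, 1.998, 0.002]
force: [-0.4, 0.3, -0.7]
opening: 0.0557
```

Run:
```python
from h import *
s=snap('side','s11');crop(s,220,320,430,480,3.7,'s11c')
st=sensors.read_state();print(st['t'],st['force'],st['tool_pos'],st['orientation'],st['opening'])
w=world(s);hs=cv2.cvtColor(s['color'],cv2.COLOR_RGB2HSV)
m=np.zeros((480,640),bool);m[360:440,270:345]=1
m&=(w[...,2]>.06)&(w[...,2]<.09)&(hs[...,1]>80);n,l,stt,_=cv2.connectedComponentsWithStats(m.astype(np.uint8))
for i in range(1,n):
    if stt[i,4]>150: p=w[l==i];print(p.mean(0),p[:,2].std(),cv2.minAreaRect((p[:,:2]*1000).astype(np.float32)))
```

```text
17.95 [ 0.49342891 -0.48883108 -0.79646546] [0.45058474 0.31127916 0.04030598] [2.4239852  1.99791027 0.00298962] 0.05529568217665031
[0.45673517 0.33717478 0.07682053] 0.003489049613817626 ((455.3270263671875, 334.8289794921875), (37.983726501464844, 56.48820495605469), 78.7195053100586)
```

View pics/s11c.png

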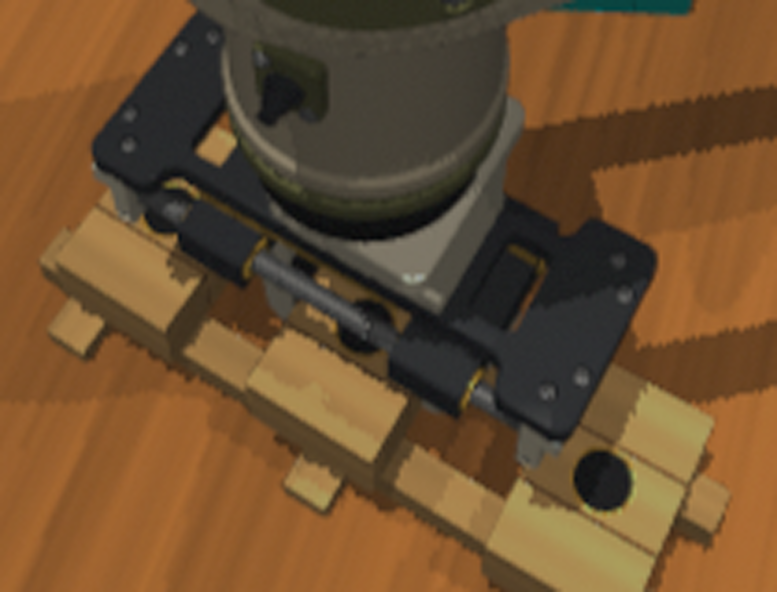

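The block hangs square over the battens, its centre estimated at (0.451, 0.312) against the gap middle (0.450, 0.311). Setting it down, watching the force.

>>> {"name": "play_rows", "arguments": {
  "series": [
    [[0.3, 0, 0, -0.004, 0], [0.3, 0, 0, -0.008, 0], [0.3, 0, 0, -0.01, 0], [0.3, 0, 0, -0.01, 0]]
  ]
}}

```text
t: 18.35
tool_pos: [0.4492, 0.3107, 0.0285]
orientation: [-2.424, -1.998, 0.001]
force: [0.2, 0.3, -1.8]
opening: 0.0563
```

>>> {"name": "play_rows", "arguments": {
  "series": [
    [[0.3, 0, 0, -0.001, 0], [0.3, 0, 0, -0.002, 0], [0.3, 0, 0, -0.002, 0]]
  ]
}}

```text
t: 18.65
tool_pos: [0.4496, 0.3109, 0.0269]
orientation: [-2.424, -1.998, 0.0]
force: [-0.3, -0.9, -1.4]
opening: 0.0557
```

>>> {"name": "play_rows", "arguments": {
  "series": [
    [[0.3, 0, 0, -0.001, 0], [0.3, 0, 0, -0.001, 0]]
  ]
}}

```text
t: 18.85
tool_pos: [0.4498, 0.311, 0.0264]
orientation: [2.424, 1.998, 0.0]
force: [-0.8, -2.0, 1.1]
opening: 0.0558
```

>>> {"name": "play_rows", "arguments": {
  "series": [
    [[0.3, 0, 0, -0.0005, 0], [0.3, 0, 0, -0.0005, 0]]
  ]
}}

```text
t: 19.05
tool_pos: [0.4498, 0.311, 0.0264]
orientation: [2.424, 1.998, 0.0]
force: [-3.2, -1.1, 8.2]
opening: 0.056
```

>>> {"name": "play_rows", "arguments": {
  "series": [
    [[0.3, 0, 0, -0.0005, 0], [0.3, 0, 0, -0.0005, 0]]
  ]
}}

```text
t: 19.25
tool_pos: [0.4498, 0.311, 0.0264]
orientation: [2.424, 1.998, 0.0]
force: [-6.0, -3.0, 12.2]
opening: 0.0559
```

The block is resting on the battens: the height no longer drops and the force rises to 12 N. I'll ease off 1 mm, open gently to about 68 mm, then go up.

>>> {"name": "play_rows", "arguments": {
  "series": [
    [[0.3, 0, 0, 0.0008, 0], [0.1, 0, 0, 0.0008, 0], [-0.1, 0, 0, 0.0008, 0], [-0.25, 0, 0, 0.0008, 0], [-0.4, 0, 0, 0.0008, 0], [-0.5, 0, 0, 0.0008, 0], [-0.5, 0, 0, 0.0008, 0], [-0.5, 0, 0, 0.0008, 0]]
  ]
}}

```text
t: 20.05
tool_pos: [0.4496, 0.3109, 0.0257]
orientation: [-2.424, -1.998, 0.0]
force: [0.3, -0.6, -0.5]
opening: 0.0695
```

Run:
```python
from h import *
s=snap('side','s12');crop(s,220,320,430,480,3.7,'s12c')
st=sensors.read_state();print(st['t'],st['force'],st['tool_pos'],st['opening'])
```

```text
20.1 [-0.45334021  0.73897509  0.34223492] [0.44963209 0.31085005 0.02572967] 0.06969085558481612
```

View pics/s12c.png

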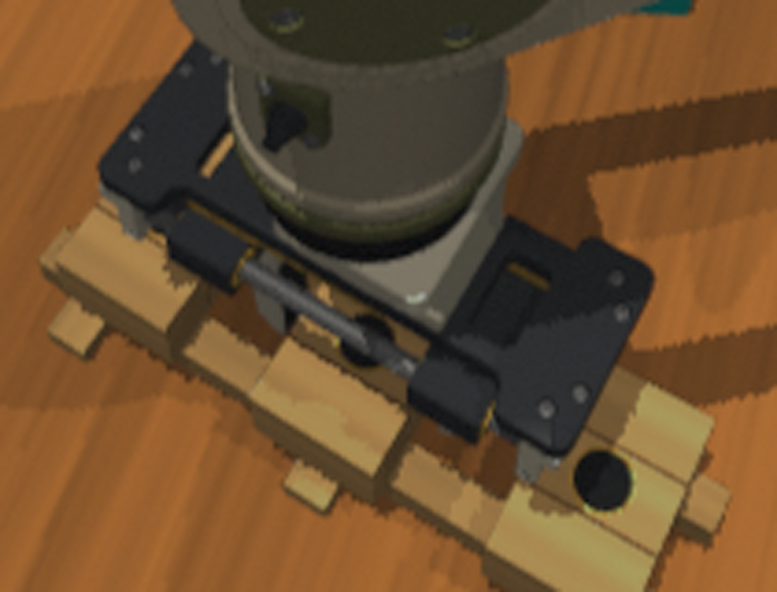

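Released, and the block lies on the battens. Raising clear and backing away so the cameras can see it.

>>> {"name": "play_rows", "arguments": {
  "series": [
    [[-0.5, 0, 0, 0.01, 0], [-0.5, 0, 0, 0.03, 0], [-0.5, 0, 0, 0.06, 0], [-0.5, 0, 0, 0.1, 0], [-0.5, 0, 0, 0.14, 0], [-0.5, 0, 0, 0.17, 0], [-0.5, 0, 0, 0.19, 0], [-0.5, 0, 0, 0.19, 0]]
  ]
}}

```text
t: 20.9
tool_pos: [0.4516, 0.312, 0.2208]
orientation: [2.423, 1.997, 0.012]
force: [0.3, 0.5, 0.3]
opening: 0.0694
```

>>> {"name": "play_rows", "arguments": {
  "series": [
    [[-0.5, 0.01, -0.04, 0, 0], [-0.5, 0.02, -0.08, 0, 0], [-0.5, 0.03, -0.12, 0, 0], [-0.5, 0.04, -0.16, 0, 0], [-0.5, 0.05, -0.2, 0, 0], [-0.5, 0.06, -0.24, 0, 0], [-0.5, 0.06, -0.27, 0, 0], [-0.5, 0.06, -0.27, 0, 0]]
  ]
}}

```text
t: 21.7
tool_pos: [0.5091, 0.0375, 0.2145]
orientation: [-2.428, -1.993, 0.004]
force: [0.3, 1.0, -1.4]
opening: 0.0703
```

Run:
```python
from h import *
snap('side','s13');d=snap('top','t13')
w=world(d);hsv=cv2.cvtColor(d['color'],cv2.COLOR_RGB2HSV)
for n,b in (('A',(155,215,225,272)),('mid',(145,265,220,325)),('B',(135,322,200,370))):
    m=np.zeros((480,640),bool);m[b[1]:b[3],b[0]:b[2]]=1
    m&=(w[...,2]>.053)&(w[...,2]<.075)
    p=w[m];A=np.c_[p[:,:2]-p[:,:2].mean(0),np.ones(len(p))]
    print(n,len(p),p.mean(0),cv2.minAreaRect((p[:,:2]*1000).astype(np.float32)),np.linalg.lstsq(A,p[:,2],rcond=None)[0])
print(sensors.read_state()['tool_pos'],sensors.read_state()['t'])
```

```text
A 1169 [0.54516443 0.28898294 0.06280279] ((545.3857421875, 289.76995849609375), (85.06433868408203, 55.87158203125), 78.54240417480469) [ 0.00456425 -0.00040368  0.06280279]
mid 1199 [0.45033374 0.31168955 0.06282283] ((450.2913818359375, 312.5403747558594), (84.899658203125, 56.119407653808594), 79.20082092285156) [0.00090858 0.00772778 0.06282283]
B 1240 [0.3508656  0.32999722 0.06285833] ((350.7118835449219, 330.85540771484375), (84.36845397949219, 56.74678421020508), 80.37506103515625) [-0.00590832  0.00134044  0.06285833]
[0.50909602 0.0405612  0.21482391] 21.8
```

View pics/t13.png

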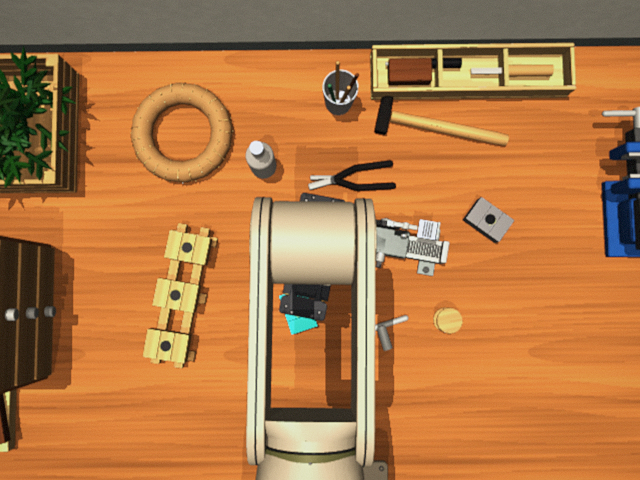

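View pics/s13.png

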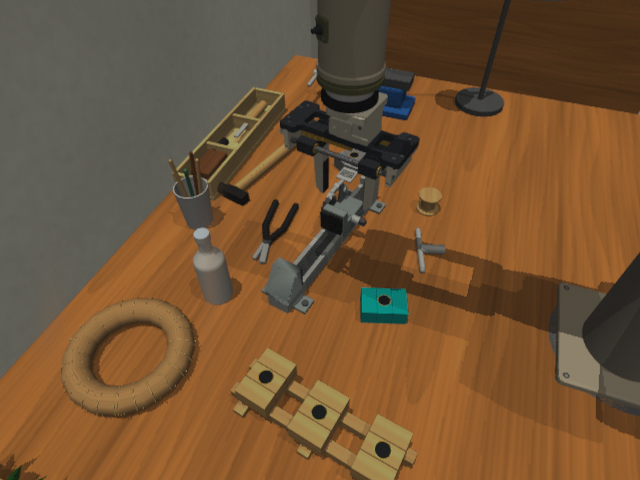

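The block lies at (176,295) in the top view, midway between the done blocks, level and square. The head is still back, with the thumb plate now at (429,229), and the bystanders haven't moved. Handing in.

Run:
```python
from h import *
print(robot.close_job())
```

```text
the job is handed in; nothing more can be done
None
```

The job is done and handed in at about 22 s; `close_job` gives no verdict. The block is on the rack and the clamp head is still drawn back.

**What I did**
- **Pawl:** I felt down with shut fingers and touched the tail at a plate height of about 89 mm. The force rose to 8.3 N, then dipped to 5.9 N with a small backward tug as the nose cleared.
- **Head:** I drew it back about 57 mm with a drag of 3–4 N, then let go. It stayed back, and the block did not move on the bed.
- **Block:** I gripped it across its width (56 mm read), lifted it out, lowered it onto the battens until the force rose, and released it there.

**Last checks**
- **Position:** the block's centre is at (0.450, 0.312). I estimated the gap's middle at (0.450, 0.311) from the battens' outline.
- **Attitude:** its long side is at 79.2°, against about 79.3° for square across the battens, and its tilt is under 0.01 rad. Its top is level with both finished blocks.
- **Surroundings:** both finished blocks measured within about 1 mm of where they were. The other bystanders look unmoved, though I judged them by eye only. The gripper hangs free.

**What disagreed**
- **Fingertip position:** the interface says the tips stand 14 mm ahead of the TCP. The camera, and the touch on the plate, put them about 14 mm behind the reported TCP, so I used the measured value.
- **Unexplained forces:** I read 6 N upward on closing on the block, cause unknown, and about 12 N when pressing the block onto the battens. The highest force reading during the pawl and head work was about 9 N, under the 20 N limit.

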